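Set the study for the evening on the desk controls

TASK

Set the study for the evening with your fingertips: switch the grey power box on by pushing the raised red half of its rocker all the way down, then press the blue key (blinds) and after it the orange key (lamp) on the wooden dock, each fully down so that it stays in. Leave the white key up. Pick nothing up, and do not shove or knock over the power box or anything else on the desk.

Things in the scene. Friction and masses are not known exactly. Their poses are not given: they have to be found in the camera images.
- power_box: grey desk power box, loose on the desk, 90 x 170 x 45 mm (x, y, z), 0.9 kg, on rubber feet; origin at the centre of its underside, z up; a white rocker with a red patch sits on its top at the +y end (rocker pivot 45 mm towards +y from the origin, 50 mm above the desk), two round white sockets at the other end. It may be on the robot's left or right and is turned up to 1.0 rad.
- rocker (a joint): tilt of the rocker in rad: about -0.2 to -0.14 at the start (off, red half raised), +0.2 = on (red half fully down, end stop). It stays where it is left; tipping it takes about 0.07 N m, that is 2 to 6 N pressed down on the red half.
- rocker_red_end (a point): point on the rocker's top surface in the middle of its red half, 22 mm from the pivot line; the rocker plate is 66 mm (its x, across the pivot) by 38 mm (its y, along the pivot), 8 mm thick. The red half lies towards the power box's -x side. The point's frame tilts with the rocker; its z is the surface normal. At the start this point is about 61 to 63 mm above the desk, and fully on about 53 mm.
- dock: wooden key dock fixed to the desk, 90 x 240 x 26 mm (x, y, z), origin at the centre of its underside; it carries three black square key modules (66 x 66 x 30 mm, on its 14 mm thick floor) in a row along its y, 74 mm apart; which colour stands in which place varies.
- blue_key_top (a point): centre of the top face of the blue key (window blinds): a round blue push key 36 mm in diameter on a black module in the dock, z up; up it stands 60 mm above the desk and 16 mm above its module, fully pressed 52 mm above the desk.
- blue_key (a joint): how far the blue key is pressed down, in m: 0 to 0.001 at the start (up), 0.008 = fully down (end stop). It has no return spring: it moves down under about 3 N and stays where it is left.
- orange_key_top (a point): centre of the top face of the orange key (lamp): a round orange push key 36 mm in diameter on a black module in the dock, z up; up it stands 60 mm above the desk and 16 mm above its module, fully pressed 52 mm above the desk.
- orange_key (a joint): how far the orange key is pressed down, in m: 0 to 0.001 at the start (up), 0.008 = fully down (end stop). It has no return spring: it moves down under about 3 N and stays where it is left.
- white_key_top (a point): centre of the top face of the white key (ceiling fan): a round white push key 36 mm in diameter on a black module in the dock, z up; up it stands 60 mm above the desk and 16 mm above its module, fully pressed 52 mm above the desk.
- white_key (a joint): how far the white key is pressed down, in m: 0 to 0.001 at the start (up), 0.008 = fully down (end stop). It has no return spring: it moves down under about 3 N and stays where it is left.
- mug: blue ceramic mug, 82 mm wide, 95 mm tall, handle to its +y; loose, a bystander; origin at the centre of its underside
- wood_stamp: small wooden hand stamp standing upright, 30 mm wide, 68 mm tall; loose, a bystander; origin at the centre of its underside
- pen_cup: dark steel pen cup with three pens fixed in it, 76 mm wide, pens reach 170 mm up; loose, a bystander; origin at the centre of its underside
- stapler: red and black stapler, 150 x 36 x 60 mm, long along its x; loose, a bystander; origin at the centre of its underside
- note_block: yellow note block, 76 x 76 x 28 mm; loose, a bystander; origin at the centre of its underside
- mouse: black computer mouse, 104 x 60 x 32 mm; loose, a bystander; origin at the centre of its underside
- paperweight: green glass dome paperweight, 74 mm wide, 45 mm tall; loose, a bystander; origin at the centre of its underside
Things that resemble listed ones, but are neither listed nor needed, are in the scene too. What is meant by the power_box is not yellow, and is the smaller of those in its own colour.

How it is judged (in metres and radians):
On the way, in this order (a step that is already met when the one before it is completed fails the run):
1. the rocker is on: red half down (value of joint rocker above 0.15 rad), for 0.2 s.
2. the blue key is fully down (value of joint blue_key above 0.0065 m), for 0.2 s.
3. the orange key is fully down (value of joint orange_key above 0.0065 m), for 0.2 s.
At the end, for the whole second after the job is handed in: The rocker reads over 0.15 rad (on), the blue and orange keys are each more than 6.5 mm down, the white key is less than 3 mm down, the power box stands flat within 20 mm of its start, and every bystander stands upright within 25 mm of its start (value of joint rocker above 0.15 rad and value of joint each of blue_key, orange_key above 0.0065 m and value of joint white_key below 0.003 m and distance of power_box from where it was at the start of the episode below 0.02 m and angle between power_box's own z axis and vertical below 0.05 rad and linear speed of power_box below 0.01 m/s and distance of each of mug, wood_stamp, pen_cup, stapler, note_block, mouse, paperweight from where it was at the start of the episode below 0.025 m and angle between each of mug, wood_stamp, pen_cup, stapler, note_block, mouse, paperweight's own z axis and vertical below 0.2 rad); the robot touches nothing.
It fails at once if a key is pressed while the power box is still off (value of joint rocker below 0.15 rad and value of joint any of blue_key, orange_key above 0.003 m).
It fails at once if the orange key is pressed before the blue key is down (value of joint orange_key above 0.003 m and value of joint blue_key below 0.0065 m).
It fails at once if the white key is pressed (value of joint white_key above 0.003 m).
It fails at once if the power box is lifted, tipped or shoved more than 20 mm (height (world z) of power_box above 0.008 m or distance of power_box from where it was at the start of the episode above 0.02 m or angle between power_box's own z axis and vertical above 0.12 rad).
It fails at once if a bystander is picked up, knocked over or shoved more than 25 mm (distance of any of mug, wood_stamp, pen_cup, stapler, note_block, mouse, paperweight from where it was at the start of the episode above 0.025 m or height (world z) of any of mug, wood_stamp, pen_cup, stapler, note_block, mouse, paperweight above 0.012 m or angle between any of mug, wood_stamp, pen_cup, stapler, note_block, mouse, paperweight's own z axis and vertical above 0.35 rad).
It also fails if it takes over 51 s, if anything falls off the work surface, if the arm or the gripper's body presses on something with over 40 N, if the wrist force passes 120 N, or if a joint passes its speed limit or range.

ROBOT

A 6-joint arm with a two-finger parallel gripper is mounted at the origin on the work surface. World frame = base frame: x ahead of the robot, y to its left, z up, the work surface at z = 0. Lengths are in mm, angles in rad, forces in N, time in s.
With the tool pointing down it reaches from about 300 to 825 mm from the base axis. Payload 5.4 kg.
Tool frame: the origin (TCP) lies at the very end of the fingers, on their centre line; the grasp point (between the pads) lies env.tcp_to_grasp behind it (env.tcp_to_grasp is the distance from the TCP to the grasp point, in mm); z points along the fingers, y is the line along which they close (so a half turn about z gives the same grasp; the last joint's range is limited). The gripper opens to 92 mm and grips with 3 to 60 N. Pads are 20 mm wide; open, the fingers measure 128 mm over their backs; the gripper's body (75 mm by 189 mm) begins 69 mm behind the grasp point.
Start: joints at [1.082, 0.158, 1.597, -0, 1.386, -0.21], TCP at [158.252, 552.777, 186.901] pointing down, gripper open.
Joint ranges: [-2.91, 2.91], [-0.94, 2.29], [0.18, 2.7], [-1.29, 4.43], [0.17, 2.64], [-3, 3]. Speed limits (rad/s): [2.57, 2.57, 3.14, 3.14, 3.14, 3.14].

INTERFACE

Orientations are given as a unit quaternion [w, x, y, z].
In Python, from rig import env gives the robot as it stands.
- The arm moves only by the tool run_rows, called after "Call:" in YAML: its name, and indented under it one key for each argument. Schema: {"type":"object","properties":{"deltas":{"type":"array","items":{"type":"object","properties":{"pos":{"type":"array","items":{"type":"number"},"minItems":3,"maxItems":3},"twist":{"type":"number"},"jaw":{"type":"number"}},"additionalProperties":false,"required":["jaw"]},"minItems":1,"maxItems":12},"only":{"type":"string"},"quiet":{"type":"boolean"},"lines":{"type":"string"}},"required":["deltas"],"additionalProperties":false}. deltas is a list of rows, 1 to 12 of them, each an object with the fields pos (a list: dx, dy, dz in shares of the most that a row can go, 1 being 62.5 mm), twist (a turn about the tool's z in parts of the range, where 1.0 means pi/2 rad), jaw (the opening from 0.0 (shut) to 1.0 (fully open)); a field left out counts as zero (the opening has to be given); each row shifts and turns the commanded pose from where the row before left it, along the tool's axes as they then stand; what a row does not reach is not made up. A row lasts 1/8 s, in which the tool goes at most 62.5 mm and 0.188 rad, less where a joint would pass 70% of its speed; a pose out of reach is approached as far as the arm can. The fingers move at their own pace and stop on an object; the grip force is fixed at half the most. Time passes only in rows, so rows that do not move let the fingers close. The tool returns the time, the measured TCP pose, the force, the opening and the grip force at its end. only (a regular expression) keeps the lines of the reply that match it, lines (a string "A,B") keeps lines A to B, and quiet returns only ok. A shift or turn number past 1, either way, is cut back to 1. Input that does not fit is refused with a message, and nothing moves.
- env.observe(): the state, without advancing time (a new reading comes with each control period).
- env.read_camera(name): name is "scene" or "top" or "wrist"; returns a dict with "color" (400x640x3 uint8, red, green, blue), "z_map" (400x640 float32, mm along the optical axis (not along the pixel's ray), 0 where there is no reading), "fov_y" (degrees; the focal length in pixels is half the picture's height over the tangent of half this angle, whatever the lens; pixels are square), "cx", "cy" (the principal point, pixels), "R" (3x3) and "t" (3): a world point X has camera coordinates R X + t. Camera axes: x right, y down, z forward; pixel columns grow to the right and rows downward; lengths in mm; the calibration is good to about 2 mm. The wrist camera is an equidistant fisheye: a pixel r from the principal point sees the ray r / f radians off the axis. A picture is of the moment at which its call begins.
- env.finish_job(): hands the job in; it is judged then, once.
Trained networks look in a picture, given as the dict that the camera call returned (one of the last four; its "shot" number tells which), for a name from the list of things; names that differ only in an ending like _2 or _b are one class to them, and where a whole thing is asked for, a point or a joint stands for the part that bears it (a point fixed in the world has none). Each returns a list of dicts, best first, with "p" (0 to 1); they miss things now and then, are a little off and sometimes report something else, mostly with a low value. They report only what shows in the picture. A call takes as long as a camera call. They do not tell look-alikes from the thing itself.
- env.spot_in(picture, label): "box" ([left, top, right, bottom] in pixels, round what is visible of it).
- env.regions_of(picture, label): "mask" (400x640 bool, what is visible of it) and "box" ([left, top, right, bottom] in pixels, round what is visible of it).
The state is a dict: "t": time; "q": joint angles; "dq": joint speeds; "effort": joint torques, N m; "eef_pos": TCP position; "eef_rot": TCP orientation; "contact_force": force on the tool from outside, world axes, zero at the start; "ft_torque": the same for the moment, N m; "width": opening from 0.0 (shut) to 1.0 (fully open); "finger_force": force on a finger pad.
Only numpy, scipy, OpenCV 4.12 (cv2) and the standard library are available. Lean on these libraries where they do the work, as an engineer would, in place of code of your own. Each camera call takes 0.05 s, during which the arm holds its last target. There are 200 camera calls.

## Working session

There is one attempt and no reset: what is moved stays moved. The work goes in short steps, Python scripts to look and compute and a tool call to move; the robot and the scene stay as the last step left them, time stands still between calls to the robot, and variables do not carry over. Pictures are saved under pics/ and viewed, at most 10 in all, crops included, and the job is handed in when it is done.

```bash
mkdir -p pics
```

Create h.py:
```python
import numpy as np, cv2
from rig import env
def foc(p): return p["color"].shape[0]/2/np.tan(np.radians(p["fov_y"])/2)
def world(p,u,v):
    z=float(p["z_map"][int(round(v)),int(round(u))]); f=foc(p)
    c=np.array([(u-p["cx"])/f*z,(v-p["cy"])/f*z,z])
    return np.array(p["R"]).T@(c-np.array(p["t"]))
def cloud(p):
    f=foc(p); v,u=np.mgrid[:400,:640]; z=p["z_map"].astype(float)
    c=np.stack([(u-p["cx"])/f*z,(v-p["cy"])/f*z,z],-1)-np.array(p["t"])
    w=c@np.array(p["R"]); w[z==0]=np.nan
    return w
def save(p,n,box=None,s=1):
    im=p["color"][...,::-1]
    if box: im=im[box[1]:box[3],box[0]:box[2]]
    cv2.imwrite("pics/"+n,cv2.resize(im,None,fx=s,fy=s,interpolation=cv2.INTER_CUBIC))
```

Run:
```python
from h import *
for n in ("top","scene"):
    p=env.read_camera(n); save(p,n+"1.png",s=1.25); W=cloud(p)
    for l in ("power_box","rocker_red_end","dock","blue_key_top","orange_key_top","white_key_top"):
        for r in env.regions_of(p,l)[:4]:
            m=r["mask"]; print(n,l,round(r["p"],2),np.round(r["box"]),np.round(np.nanmedian(W[m],0)))
s=env.observe(); print(s["t"],s["eef_pos"],s["eef_rot"],env.tcp_to_grasp)
```

```text
top power_box 0.8 [149. 138. 197. 208.] [581. 443.  45.]
top power_box 0.62 [134. 231. 231. 338.] [309. 389.  61.]
top power_box 0.58 [238. 150. 314. 215.] [561. 187.  45.]
top rocker_red_end 0.83 [151. 183. 178. 196.] [540. 449.  58.]
top rocker_red_end 0.76 [248. 158. 269. 186.] [587. 227.  58.]
top rocker_red_end 0.61 [146. 293. 188. 328.] [258. 417.  78.]
top dock 0.76 [372. 145. 467. 204.] [ 574. -154.   24.]
top blue_key_top 0.59 [416. 166. 433. 180.] [ 592. -177.   59.]
top orange_key_top 0.68 [390. 154. 403. 171.] [ 609. -106.   59.]
top white_key_top 0.69 [444. 173. 462. 186.] [ 575. -248.   59.]
scene power_box 0.78 [317. 176. 392. 219.] [582. 183.  44.]
scene power_box 0.74 [399. 139. 473. 194.] [604. 432.  44.]
scene power_box 0.62 [334.  93. 390. 155.] [354. 377.  59.]
scene rocker_red_end 0.86 [342.  95. 373. 108.] [266. 419.  77.]
scene rocker_red_end 0.71 [361. 177. 380. 200.] [596. 226.  57.]
scene rocker_red_end 0.5 [412. 138. 438. 157.] [546. 448.  57.]
scene rocker_red_end 0.2 [172. 267. 192. 283.] [ 584. -249.   59.]
scene dock 0.84 [162. 243. 284. 309.] [ 629. -190.   15.]
scene blue_key_top 0.71 [210. 255. 228. 272.] [ 601. -178.   59.]
scene orange_key_top 0.69 [250. 247. 260. 263.] [ 618. -107.   58.]
scene orange_key_top 0.16 [210. 254. 229. 271.] [ 601. -178.   59.]
scene white_key_top 0.57 [176. 266. 190. 282.] [ 585. -249.   59.]
0.7 [158.25938952 552.79460229 186.91872023] [2.97181017e-06 1.38952015e-01 9.90299115e-01 1.73900299e-05] 18.700000000000003
```

View pics/top1.png

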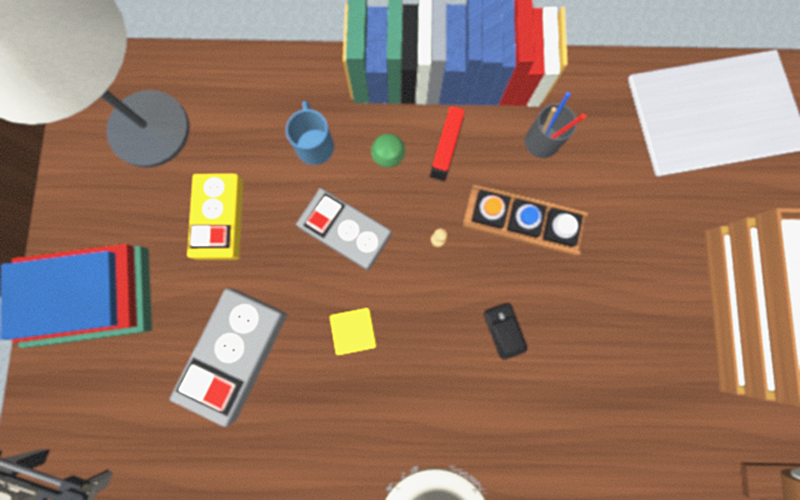

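Run:
```python
from h import *
p=env.read_camera("top"); save(p,"top_crop.png",(125,130,325,345),2.7)
W=cloud(p); hsv=cv2.cvtColor(p["color"],cv2.COLOR_RGB2HSV)
red=((hsv[...,0]<8)|(hsv[...,0]>172))&(hsv[...,1]>120)
for b in ((145,135,200,210),(236,148,316,217),(134,231,231,338)):
    m=np.zeros((400,640),bool); m[b[1]:b[3],b[0]:b[2]]=1
    z=W[...,2]
    t=m&(z>38)&(z<50); r=m&red
    print(b,"box rect(top face)",cv2.minAreaRect(W[t][:,:2].astype(np.float32)),"red",r.sum(),np.round(np.nanmedian(W[r],0),1), "rgb",np.median(p["color"][t],0))
    w=m&(z>50); print(" rocker",cv2.minAreaRect(W[w][:,:2].astype(np.float32)) if w.sum()>5 else None, np.nanmin(z[r]),np.nanmax(z[r]))
```

```text
(145, 135, 200, 210) box rect(top face) ((585.5862426757812, 450.4764099121094), (170.07615661621094, 90.76997375488281), 1.3658891916275024) red 125 [540.8 431.8  58.1] rgb [247. 247.  71.]
 rocker ((576.4134521484375, 446.1423034667969), (119.33748626708984, 75.11184692382812), 1.2679328918457031) 54.26257192836879 62.33809149592224
(236, 148, 316, 217) box rect(top face) ((564.5433349609375, 189.0291748046875), (170.32017517089844, 90.14472198486328), 59.21258544921875) red 128 [574.3 236.   60.7] rgb [195. 198. 199.]
 rocker ((563.61279296875, 190.28387451171875), (127.39311218261719, 66.9554214477539), 56.66484069824219) 56.59888750729872 66.36607432069704
(134, 231, 231, 338) box rect(top face) ((317.55682373046875, 342.5072326660156), (245.99322509765625, 96.85516357421875), 3.578261613845825) red 307 [248.4 399.6  77.9] rgb [93. 94. 95.]
 rocker ((312.74853515625, 396.83721923828125), (121.862060546875, 228.28347778320312), 66.90794372558594) 72.80897466166608 82.24189871651927
```

View pics/top_crop.png

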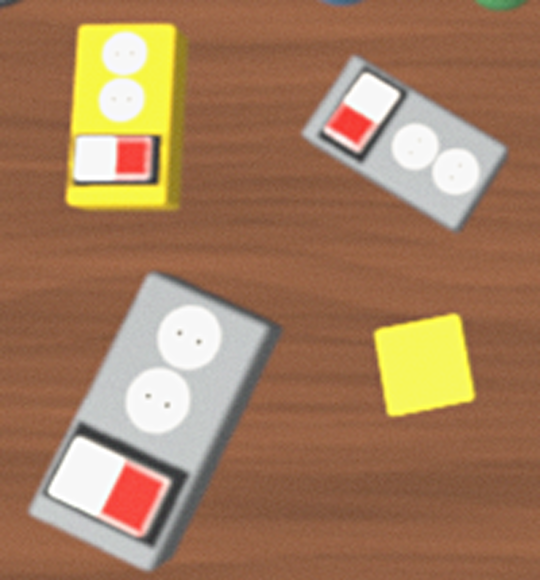

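View pics/scene1.png

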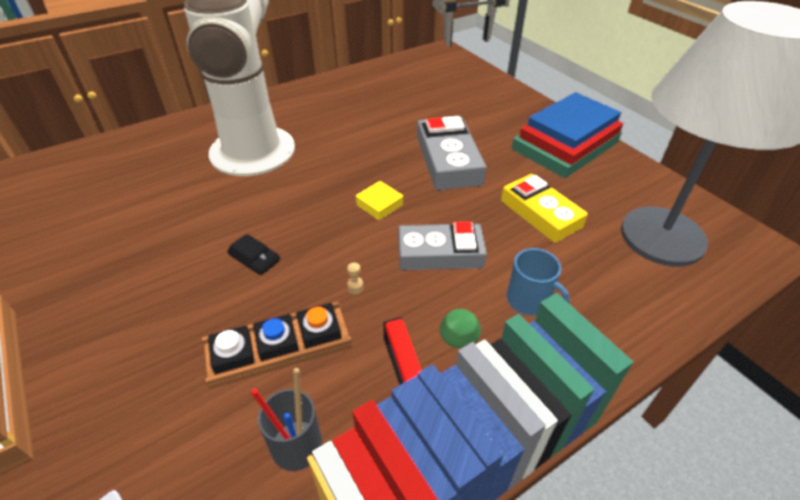

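The top view (640-pixel coordinates) shows three power boxes:
- **Yellow, (171,173):** excluded by its colour.
- **Large grey, (184,286):** its top stands at about 61 mm.
- **Small grey, (274,182):** it measures 170 x 90 mm with its top at 45 mm, so it is the one meant. The crop confirms its red half at (255,176).

The dock keys run orange (394,165), blue (423,173), white (453,180). Next I refine the positions from both views.

Create m.py:
```python
from h import *
def meas(n):
    p=env.read_camera(n); W=cloud(p); z=W[...,2]
    hsv=cv2.cvtColor(p["color"],cv2.COLOR_RGB2HSV).astype(int); H,S,V=hsv[...,0],hsv[...,1],hsv[...,2]
    inb=lambda x0,x1,y0,y1:(W[...,0]>x0)&(W[...,0]<x1)&(W[...,1]>y0)&(W[...,1]<y1)
    for l,c in (("blue",(H>95)&(H<125)&(S>120)),("orange",(H>8)&(H<22)&(S>140)),("white",(S<60)&(V>170))):
        m=c&(z>50)&(z<66)&inb(520,680,-300,-60)
        P=W[m]; (c0,r)=cv2.minEnclosingCircle(P[:,:2].astype(np.float32))
        print(n,l,m.sum(),np.round(np.median(P,0),1),"circ",np.round(c0,1),round(r,1))
    b=inb(440,690,80,300)
    m=b&(z>41)&(z<47)
    R=cv2.minAreaRect(W[m][:,:2].astype(np.float32)); print(n,"box",np.round(R[0],1),np.round(R[1],1),round(R[2],2))
    m=b&((H<8)|(H>172))&(S>120)&(z>45); P=W[m]
    R=cv2.minAreaRect(P[:,:2].astype(np.float32)); print(n,"red",m.sum(),np.round(np.mean(P,0),1),np.round(R[0],1),np.round(R[1],1),round(R[2],1))
    m=b&(S<60)&(V>205)&(z>50) ; print(n,"white rocker",m.sum(),np.round(np.mean(W[m],0),1))
if __name__=="__main__":
    for n in ("top","scene"): meas(n)
```

```bash
python3 m.py
```

```text
top blue 150 [ 591.9 -177.6   59.2] circ [ 593.2 -177.9] 17.3
top orange 138 [ 608.4 -105.6   59.3] circ [ 609.6 -105.7] 16.9
top white 180 [ 575.7 -249.    59. ] circ [ 597.2 -182.1] 88.2
top box [564.2 188.8] [169.8  89.7] 59.33
top red 127 [575.  235.8  60.7] [574.9 236. ] [31.6 24.5] 58.2
top white rocker 234 [595.7 221.6  56.1]
scene blue 213 [ 599.5 -178.1   59.1] circ [ 597.1 -177. ] 18.3
scene orange 196 [ 616.4 -106.7   58.9] circ [ 614.  -105.8] 19.0
scene white 250 [ 582.6 -249.1   59. ] circ [ 599.6 -178.4] 91.3
scene box [567.9 190.2] [169.5  93.9] 59.41
scene red 105 [575.1 236.8  61.3] [575.6 236.7] [35.3 26.2] 59.3
scene white rocker 183 [603.9 220.1  55.2]
```

The rows are not in the units I measure in: shifts go in shares of 62.5 mm and turns go in shares of pi/2 rad. I convert before sending: -48.3 mm is -0.7728, -18.8 mm is -0.3008, 0.129 rad / 1.5708 = 0.0821.

Call:
run_rows:
  deltas:
    - {"pos":[-0.7728,-0.3008,0],"jaw":0}
    - {"pos":[-0.7728,-0.3008,0],"jaw":0}
    - {"pos":[-0.7728,-0.3008,0],"jaw":0}
    - {"pos":[-0.7728,-0.3008,0],"jaw":0}
    - {"pos":[-0.7728,-0.3008,0],"jaw":0}
    - {"pos":[-0.7728,-0.3008,0],"jaw":0}
    - {"pos":[-0.7728,-0.3008,0],"jaw":0}
    - {"pos":[-0.7728,-0.3008,0],"jaw":0}
    - {"pos":[-0.7728,-0.3008,0],"jaw":0}
    - {"pos":[-0.7728,-0.3008,0],"jaw":0}
    - {"pos":[0,0,0.32],"twist":0.0821,"jaw":0}
    - {"pos":[0,0,0.32],"twist":0.0821,"jaw":0}

```text
t: 2.35
eef_pos: [571.6, 238.4, 146.4]
eef_rot: [0.0, 0.268, 0.963, 0.0]
contact_force: [0.0, 0.3, -0.9]
width: 0.005
finger_force: 0.0
```

Create d.py:
```python
from h import *
import sys
from scipy.spatial.transform import Rotation as Ro
s=env.observe(); q=s["eef_rot"]; M=Ro.from_quat([q[1],q[2],q[3],q[0]]).as_matrix()
g=np.array([float(a) for a in sys.argv[1:4]])
print("t",s["t"],"pos",np.round(s["eef_pos"],1),"tool d",np.round(M.T@(g-s["eef_pos"]),1),"yang",np.degrees(np.arctan2(M[1,1],M[0,1])).round(1),"w",s["width"])
```

```bash
python3 d.py 571 239 75
```

Run:
```python
from h import *
p=env.read_camera("wrist"); save(p,"wrist1.png",s=1.25)
```

```text
t 2.35 pos [571.6 238.4 146.4] tool d [ 0.8  0.2 71.4] yang 58.9 w 0.004780527775867883
```

View pics/wrist1.png

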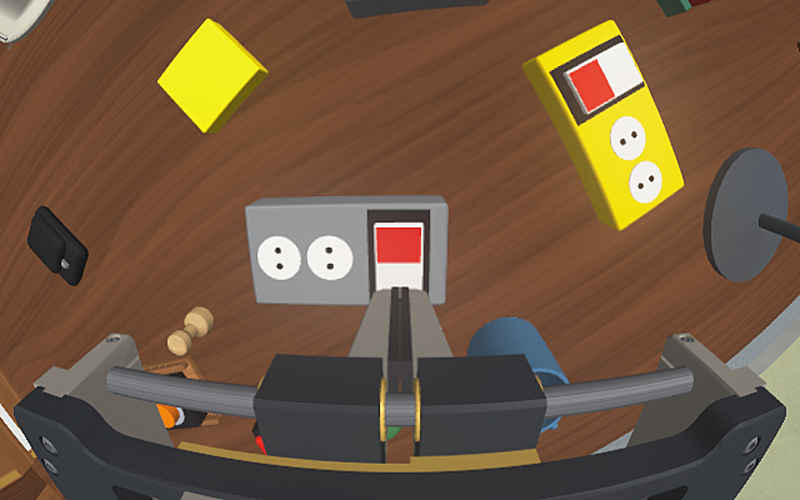

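The wrist view shows the shut fingers at column 400, in line with the red patch at (398,245), and the pivot line runs along the closing axis. I descend now.

Scaled: 40 mm is 0.64, 33 mm is 0.528.

Call:
run_rows:
  deltas:
    - {"pos":[0.0128,0,0.64],"jaw":0}
    - {"pos":[0,0,0.528],"jaw":0}
    - {"pos":[0,0,0.064],"jaw":0}
    - {"pos":[0,0,0.032],"jaw":0}
    - {"jaw":0}

```text
t: 3.02
eef_pos: [571.5, 239.8, 69.8]
eef_rot: [0.001, 0.265, 0.964, 0.001]
contact_force: [-0.0, -0.3, -0.5]
width: 0.004
finger_force: 0.0
```

Call:
run_rows:
  deltas:
    - {"pos":[0,0,0.048],"jaw":0}
    - {"pos":[0,0,0.048],"jaw":0}
    - {"pos":[0,0,0.048],"jaw":0}
    - {"jaw":0}

```text
t: 3.52
eef_pos: [569.8, 239.4, 58.4]
eef_rot: [-0.0, 0.265, 0.964, -0.0]
contact_force: [-1.7, -0.6, 0.6]
width: 0.004
finger_force: 0.0
```

Scaled: 1.5 mm is 0.024.

Call:
run_rows:
  deltas:
    - {"pos":[0,0,0.024],"jaw":0}
    - {"pos":[0,0,0.024],"jaw":0}
    - {"pos":[0,0,0.024],"jaw":0}
    - {"jaw":0}

```text
t: 4.03
eef_pos: [570.0, 239.5, 54.2]
eef_rot: [-0.0, 0.265, 0.964, -0.0]
contact_force: [0.0, -0.4, 1.0]
width: 0.003
finger_force: 0.0
```

Call:
run_rows:
  deltas:
    - {"pos":[0,0,0.016],"jaw":0}
    - {"pos":[0,0,0.016],"jaw":0}
    - {"jaw":0}
    - {"jaw":0}

```text
t: 4.53
eef_pos: [570.2, 239.5, 52.4]
eef_rot: [0.0, 0.265, 0.964, -0.0]
contact_force: [0.7, -0.7, 0.0]
width: 0.005
finger_force: 0.0
```

Run:
```python
from h import *
p=env.read_camera("wrist"); save(p,"wrist2.png",(160,100,480,300),2.5)
```

```text
(no output)
```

View pics/wrist2.png

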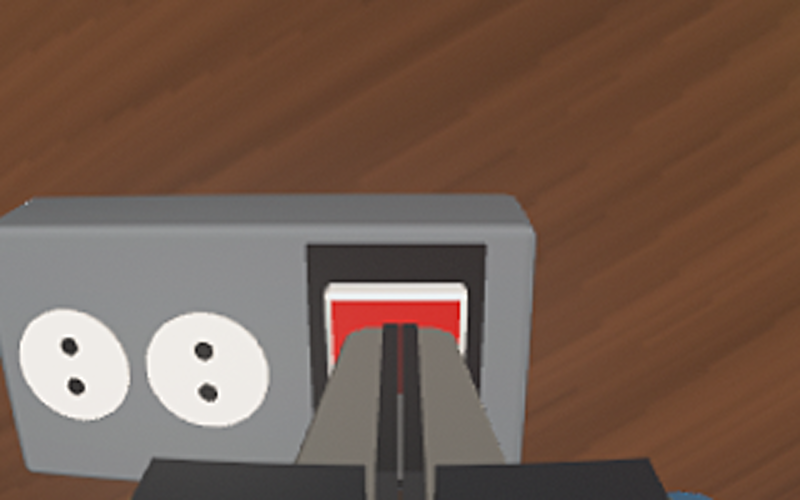

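The finger rests on the red patch at (400,340) in the crop, but I've felt no end stop yet, so I keep pressing gently.

Scaled: 1 mm is 0.016.

Call:
run_rows:
  deltas:
    - {"pos":[0,0,0.016],"jaw":0}
    - {"pos":[0,0,0.016],"jaw":0}
    - {"jaw":0}
    - {"jaw":0}

```text
t: 5.08
eef_pos: [570.2, 239.5, 50.4]
eef_rot: [-0.0, 0.265, 0.964, -0.0]
contact_force: [-0.3, -0.4, 0.1]
width: 0.003
finger_force: 0.0
```

Call:
run_rows:
  deltas:
    - {"pos":[0,0,0.016],"jaw":0}
    - {"jaw":0}
    - {"jaw":0}

```text
t: 5.45
eef_pos: [570.1, 239.5, 49.4]
eef_rot: [-0.0, 0.265, 0.964, -0.0]
contact_force: [0.1, 0.2, 0.3]
width: 0.006
finger_force: 0.0
```

```bash
python3 m.py | grep -E "box|red|rocker"
```

Run:
```python
from h import *
s=env.observe(); print(s["contact_force"],s["ft_torque"],s["q"],s["effort"])
p=env.read_camera("scene"); W=cloud(p)
save(p,"scene2.png",(290,110,450,230),5)
w=env.read_camera("wrist"); save(w,"wrist3.png",(160,100,480,300),2.5)
```

```text
top box [559.  180.1] [149.2  89.9] 59.14
top red 18 [563.2 214.5 104.5] [529.6 195.3] [109.6  11. ] 31.2
top white rocker 4880 [529.3 229.5 443.5]
scene box [568.2 189.6] [169.7  92.2] 58.5
scene red 112 [578.8 239.   68.9] [600.8 264. ] [109.5  31.5] 45.6
scene white rocker 1588 [581.6 236.4 382.9]
[-0.07243775 -0.45651402  0.41587915] [-0.0095733   0.00620621 -0.01737111] [ 2.02603216e-01  4.03083259e-01  1.58406785e+00 -2.73476707e-06
  1.15441672e+00 -8.31376428e-01] [-2.71905174e-04 -4.49296367e+01 -2.92205930e+01  3.68770701e-02
  6.71893009e-02 -1.27372459e-06]
```

View pics/scene2.png

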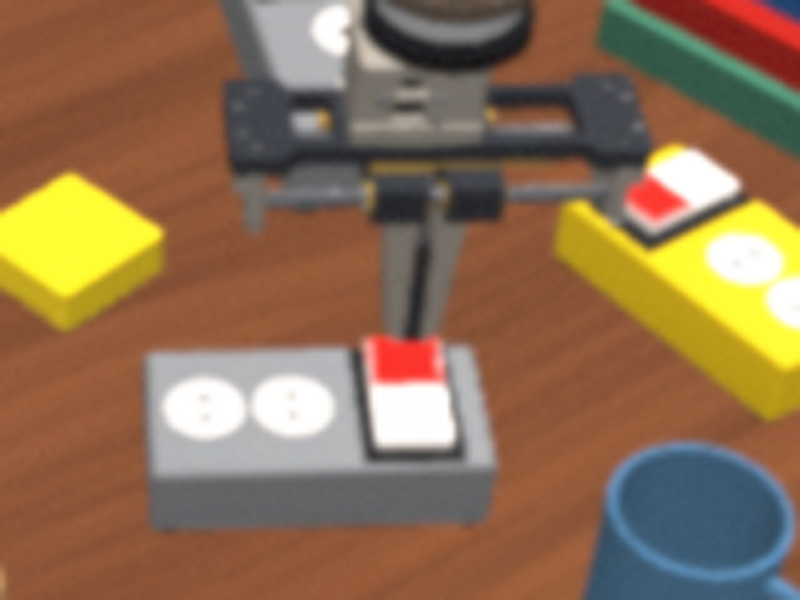

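View pics/wrist3.png

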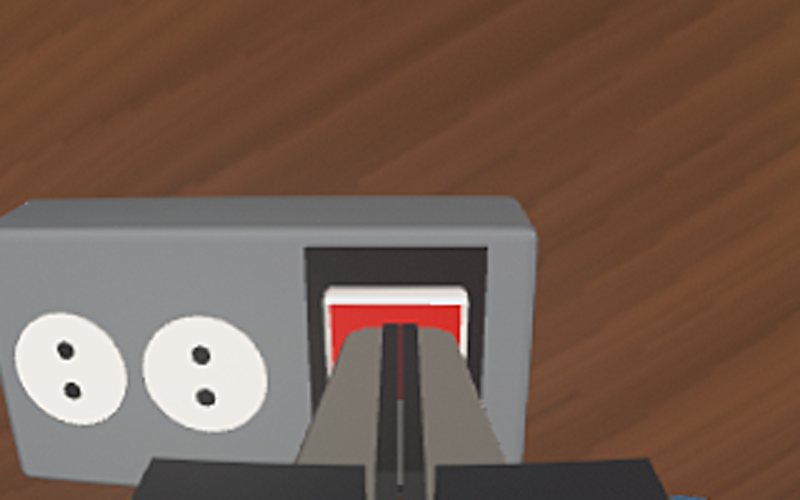

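Run:
```python
from h import *
p=env.read_camera("scene"); W=cloud(p)
for v in range(164,186,1):
    print(v,[tuple(np.round(W[v,u]).astype(int)) for u in (369,372,375)],p["color"][v,371])
```

```text
164 [(np.int64(575), np.int64(226), np.int64(123)), (np.int64(579), np.int64(232), np.int64(123)), (np.int64(583), np.int64(238), np.int64(123))] [109 103  96]
165 [(np.int64(577), np.int64(224), np.int64(123)), (np.int64(582), np.int64(229), np.int64(124)), (np.int64(582), np.int64(239), np.int64(120))] [105  98  92]
166 [(np.int64(577), np.int64(225), np.int64(119)), (np.int64(579), np.int64(232), np.int64(117)), (np.int64(583), np.int64(238), np.int64(118))] [101  95  89]
167 [(np.int64(576), np.int64(225), np.int64(115)), (np.int64(580), np.int64(232), np.int64(115)), (np.int64(583), np.int64(239), np.int64(114))] [96 92 87]
168 [(np.int64(577), np.int64(225), np.int64(112)), (np.int64(580), np.int64(232), np.int64(111)), (np.int64(584), np.int64(238), np.int64(111))] [91 87 81]
169 [(np.int64(575), np.int64(227), np.int64(107)), (np.int64(580), np.int64(233), np.int64(108)), (np.int64(583), np.int64(239), np.int64(107))] [92 87 82]
170 [(np.int64(577), np.int64(226), np.int64(106)), (np.int64(581), np.int64(232), np.int64(106)), (np.int64(584), np.int64(239), np.int64(104))] [88
[... 1647 characters left out ...]
.int64(61)), (np.int64(579), np.int64(248), np.int64(60))] [253  55  47]
182 [(np.int64(574), np.int64(234), np.int64(60)), (np.int64(578), np.int64(240), np.int64(60)), (np.int64(583), np.int64(245), np.int64(61))] [252  55  44]
183 [(np.int64(578), np.int64(230), np.int64(62)), (np.int64(581), np.int64(237), np.int64(60)), (np.int64(585), np.int64(244), np.int64(60))] [253  52  44]
184 [(np.int64(578), np.int64(231), np.int64(58)), (np.int64(585), np.int64(234), np.int64(61)), (np.int64(588), np.int64(242), np.int64(60))] [252  54  43]
185 [(np.int64(582), np.int64(227), np.int64(59)), (np.int64(586), np.int64(234), np.int64(59)), (np.int64(588), np.int64(241), np.int64(57))] [253  82  73]
```

The scene depth puts the real fingertip at about 75 mm while the robot reports 49 mm. So when shut, the tip sits about 25 mm above the reported TCP, and its xy position agrees. The rocker hasn't been touched. I go on by force.

Scaled: 4 mm is 0.064, 2 mm is 0.032.

Call:
run_rows:
  deltas:
    - {"pos":[0,0,0.064],"jaw":0}
    - {"pos":[0,0,0.064],"jaw":0}
    - {"pos":[0,0,0.032],"jaw":0}
    - {"jaw":0}

```text
t: 6.2
eef_pos: [569.9, 239.5, 39.1]
eef_rot: [-0.0, 0.265, 0.964, -0.0]
contact_force: [-0.2, -0.6, 0.4]
width: 0.005
finger_force: 0.0
```

Call:
run_rows:
  deltas:
    - {"pos":[0,0,0.032],"jaw":0}
    - {"pos":[0,0,0.032],"jaw":0}
    - {"jaw":0}

```text
t: 6.58
eef_pos: [570.2, 239.5, 35.4]
eef_rot: [0.0, 0.265, 0.964, 0.0]
contact_force: [0.7, -0.3, -0.5]
width: 0.007
finger_force: 0.0
```

Call:
run_rows:
  deltas:
    - {"pos":[0,0,0.032],"jaw":0}
    - {"pos":[0,0,0.032],"jaw":0}
    - {"jaw":0}

```text
t: 6.95
eef_pos: [570.0, 239.7, 31.2]
eef_rot: [-0.0, 0.265, 0.964, 0.0]
contact_force: [0.0, 0.8, 1.1]
width: 0.006
finger_force: 0.6
```

Scaled: 1.5 mm is 0.024.

Call:
run_rows:
  deltas:
    - {"pos":[0,0,0.024],"jaw":0}
    - {"pos":[0,0,0.024],"jaw":0}
    - {"jaw":0}

```text
t: 7.32
eef_pos: [569.7, 240.0, 29.0]
eef_rot: [-0.001, 0.265, 0.964, 0.0]
contact_force: [-5.0, 1.9, 7.3]
width: 0.005
finger_force: 4.0
```

Call:
run_rows:
  deltas:
    - {"pos":[0,0,0.024],"jaw":0}
    - {"pos":[0,0,0.024],"jaw":0}
    - {"jaw":0}

```text
t: 7.7
eef_pos: [569.4, 240.3, 27.6]
eef_rot: [-0.001, 0.265, 0.964, 0.0]
contact_force: [-9.8, 1.0, 17.3]
width: 0.002
finger_force: 9.4
```

Call:
run_rows:
  deltas:
    - {"pos":[0,0,0.016],"jaw":0}
    - {"pos":[0,0,0.016],"jaw":0}
    - {"jaw":0}

```text
t: 8.07
eef_pos: [569.5, 240.4, 27.3]
eef_rot: [-0.001, 0.265, 0.964, -0.0]
contact_force: [-15.2, -1.1, 26.3]
width: 0.004
finger_force: 14.6
```

Scaled: -40 mm is -0.64, 30 mm is 0.48.

Call:
run_rows:
  deltas:
    - {"pos":[0,0,-0.064],"jaw":0}
    - {"pos":[0,0,-0.64],"jaw":0}
    - {"pos":[0.48,0,-0.64],"jaw":0}
    - {"pos":[0.64,0,-0.32],"jaw":0}
    - {"jaw":0}

```text
t: 8.7
eef_pos: [510.0, 276.6, 129.2]
eef_rot: [0.002, 0.264, 0.965, 0.001]
contact_force: [0.3, -0.5, 0.1]
width: 0.003
finger_force: 0.0
```

Run:
```python
from h import *
for n in ("top","scene"):
    p=env.read_camera(n); W=cloud(p); hsv=cv2.cvtColor(p["color"],cv2.COLOR_RGB2HSV).astype(int); H,S,V=hsv[...,0],hsv[...,1],hsv[...,2]
    b=(W[...,0]>540)&(W[...,0]<640)&(W[...,1]>180)&(W[...,1]<280)&(W[...,2]<75)
    y=np.array([.512,.859]);x=np.array([.859,-.512]); o=np.array([589,228.2])
    P=W[b&(W[...,2]>50)]; u=(P[:,:2]-o)@x; v=(P[:,:2]-o)@y; k=(abs(v)<15)&(abs(u)<30)
    c=np.polyfit(u[k],P[k,2],1); print(n,k.sum(),"slope z vs +x",c)
    r=b&((H<8)|(H>172))&(S>120); print("red",r.sum(),np.round(np.mean(W[r],0),1))
    m=(W[...,0]>440)&(W[...,0]<690)&(W[...,1]>80)&(W[...,1]<300)&(W[...,2]>41)&(W[...,2]<47)
    R=cv2.minAreaRect(W[m][:,:2].astype(np.float32)); print(n,"box",np.round(R[0],1),np.round(R[1],1),round(R[2],2))
```

```text
top 291 slope z vs +x [ 0.19235369 58.21319465]
red 151 [571.4 238.3  54.2]
top box [564.4 189.1] [169.9  89.8] 59.34
scene 168 slope z vs +x [ 0.1829038  57.81571941]
red 76 [572.3 239.4  54.1]
scene box [568.3 189.9] [170.1  92.9] 58.82
```

The rocker now tilts at a slope of +0.19, so it is on, and the box hasn't moved. Before the keys, I check the clearance to the pen cup.

```bash
python3 d.py 595.5 -177.7 100
```

Run:
```python
from h import *
for n in("top","scene"):
  p=env.read_camera(n);W=cloud(p)
  for l in ("pen_cup","stapler","wood_stamp"):
    for r in env.regions_of(p,l)[:1]:
        P=W[r["mask"]]; P=P[~np.isnan(P[:,0])]; print(n,l,r["p"],np.round(np.percentile(P,[3,50,97],axis=0)).tolist())
```

```text
t 8.8 pos [510.3 274.9 126.9] tool d [-304.6 -345.5   27.3] yang 59.3 w 0.006497582893131237
top pen_cup 0.9 [[732.0, -259.0, 6.0], [761.0, -223.0, 70.0], [804.0, -187.0, 147.0]]
top stapler 0.96 [[678.0, -44.0, 1.0], [741.0, -15.0, 50.0], [816.0, 11.0, 57.0]]
top wood_stamp 0.35 [[593.0, -120.0, 50.0], [608.0, -106.0, 59.0], [623.0, -91.0, 62.0]]
scene pen_cup 0.76 [[737.0, -258.0, 5.0], [769.0, -226.0, 71.0], [810.0, -190.0, 154.0]]
scene stapler 0.66 [[685.0, -40.0, 9.0], [741.0, -19.0, 51.0], [790.0, 6.0, 57.0]]
scene wood_stamp 0.58 [[584.0, -192.0, 52.0], [601.0, -177.0, 59.0], [614.0, -162.0, 61.0]]
```

Scaled: -38.4 mm is -0.6144, -33.8 mm is -0.5408, -0.148 rad / 1.5708 = -0.0942.

Call:
run_rows:
  deltas:
    - {"pos":[-0.5408,-0.6144,0],"jaw":0}
    - {"pos":[-0.5408,-0.6144,0],"jaw":0}
    - {"pos":[-0.5408,-0.6144,0],"jaw":0}
    - {"pos":[-0.5408,-0.6144,0],"jaw":0}
    - {"pos":[-0.5408,-0.6144,0],"jaw":0}
    - {"pos":[-0.5408,-0.6144,0],"jaw":0}
    - {"pos":[-0.5408,-0.6144,0],"jaw":0}
    - {"pos":[-0.5408,-0.6144,0],"jaw":0}
    - {"pos":[-0.5472,-0.6128,0],"jaw":0}
    - {"pos":[0,0,0.24],"twist":-0.0942,"jaw":0}
    - {"pos":[0,0,0.24],"twist":-0.0942,"jaw":0}
    - {"jaw":0}

```text
t: 10.7
eef_pos: [594.0, -177.1, 95.8]
eef_rot: [-0.002, 0.121, 0.993, 0.001]
contact_force: [0.0, 0.0, 0.1]
width: 0.007
finger_force: 0.0
```

```bash
python3 d.py 595.5 -177.7 45
```

Run:
```python
from h import *
p=env.read_camera("wrist"); save(p,"wrist4.png",s=1.25)
p=env.read_camera("scene"); W=cloud(p); z=W[...,2]
# finger tip region
m=(abs(W[...,0]-595)<30)&(abs(W[...,1]+178)<30)&(z>75)&(z<140)
P=W[m]; print(len(P),P[:,2].min(),np.round(P[np.argsort(P[:,2])[:12]]).tolist())
```

```text
t 10.7 pos [ 594.  -177.1   95.8] tool d [-1.8 -0.3 50.8] yang 76.1 w 0.006867110882522921
68 123.15780906752627 [[606.0, -170.0, 123.0], [607.0, -174.0, 124.0], [604.0, -183.0, 124.0], [606.0, -182.0, 125.0], [606.0, -174.0, 125.0], [608.0, -181.0, 126.0], [608.0, -176.0, 126.0], [607.0, -170.0, 127.0], [605.0, -187.0, 127.0], [606.0, -176.0, 127.0], [606.0, -185.0, 127.0], [605.0, -181.0, 127.0]]
```

View pics/wrist4.png

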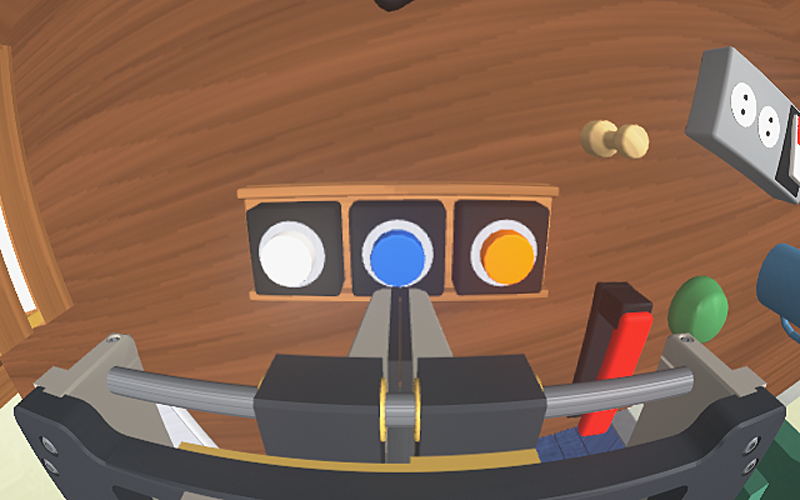

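The wrist view has the blue key at (398,258), centred on the fingers at column 400, with white at (290,255) and orange at (507,258) on either side. I press blue.

Scaled: 30 mm is 0.48, -1.8 mm is -0.0288.

Call:
run_rows:
  deltas:
    - {"pos":[-0.0288,0,0.48],"jaw":0}
    - {"pos":[0,0,0.32],"jaw":0}
    - {"pos":[0,0,0.096],"jaw":0}
    - {"jaw":0}

```text
t: 11.3
eef_pos: [596.9, -177.7, 41.5]
eef_rot: [-0.0, 0.12, 0.993, 0.0]
contact_force: [0.8, 0.2, 0.3]
width: 0.005
finger_force: 0.0
```

Call:
run_rows:
  deltas:
    - {"pos":[0,0,0.048],"jaw":0}
    - {"pos":[0,0,0.048],"jaw":0}
    - {"pos":[0,0,0.048],"jaw":0}
    - {"pos":[0,0,0.032],"jaw":0}
    - {"jaw":0}

```text
t: 11.92
eef_pos: [597.0, -177.9, 30.5]
eef_rot: [0.0, 0.12, 0.993, -0.0]
contact_force: [0.9, 1.0, 0.4]
width: 0.003
finger_force: 0.3
```

Call:
run_rows:
  deltas:
    - {"pos":[0,0,0.032],"jaw":0}
    - {"pos":[0,0,0.032],"jaw":0}
    - {"jaw":0}

```text
t: 12.3
eef_pos: [596.9, -177.9, 26.2]
eef_rot: [0.0, 0.12, 0.993, -0.0]
contact_force: [0.2, -0.7, 1.0]
width: 0.006
finger_force: 0.5
```

Scaled: 1.5 mm is 0.024.

Call:
run_rows:
  deltas:
    - {"pos":[0,0,0.024],"jaw":0}
    - {"pos":[0,0,0.024],"jaw":0}
    - {"jaw":0}

```text
t: 12.68
eef_pos: [597.1, -177.9, 24.6]
eef_rot: [0.0, 0.12, 0.993, -0.0]
contact_force: [-2.6, 1.8, 9.4]
width: 0.004
finger_force: 4.6
```

Call:
run_rows:
  deltas:
    - {"pos":[0,0,0.024],"jaw":0}
    - {"pos":[0,0,0.024],"jaw":0}
    - {"jaw":0}

```text
t: 13.05
eef_pos: [597.2, -177.9, 24.5]
eef_rot: [-0.0, 0.12, 0.993, -0.0]
contact_force: [-10.6, 4.7, 26.6]
width: 0.003
finger_force: 12.7
```

A firm stop came at 27 N, so blue is down. I check its height while moving over to orange.

Scaled: -40 mm is -0.64, 37 mm is 0.592.

Call:
run_rows:
  deltas:
    - {"pos":[0,0,-0.08],"jaw":0}
    - {"pos":[0,0,-0.64],"jaw":0}
    - {"pos":[0,0.592,0],"jaw":0}
    - {"pos":[0,0.5872,0],"jaw":0}
    - {"jaw":0}

```text
t: 13.68
eef_pos: [614.2, -103.8, 64.6]
eef_rot: [-0.001, 0.119, 0.993, 0.0]
contact_force: [0.7, -0.1, 0.2]
width: 0.005
finger_force: 0.0
```

```bash
python3 d.py 612 -106 45; python3 m.py | grep -E "blue|orange|red"
```

```text
t 13.675 pos [ 614.2 -103.8   64.6] tool d [ 1.6 -2.6 19.6] yang 76.4 w 0.004551178962480356
top blue 0 [nan nan nan] circ [0. 0.] 0.0
top orange 0 [nan nan nan] circ [0. 0.] 0.0
top red 151 [571.3 238.1  54.6] [571.3 238. ] [34.2 27.8] 58.9
scene blue 171 [ 597.2 -178.4   52.1] circ [ 596.3 -177.9] 18.0
scene orange 191 [ 616.6 -107.4   58.8] circ [ 615.  -105.6] 18.1
scene red 77 [572.7 239.3  54.4] [573.  239.3] [32.  29.5] 59.1
  return _methods._mean(a, axis=axis, dtype=dtype,
  ret = um.true_divide(
```

Blue now stands at 52.1 mm, fully down, and orange is still up at 58.8 mm. I press orange.

Scaled: 20 mm is 0.32, 5 mm is 0.08.

Call:
run_rows:
  deltas:
    - {"pos":[0.008,-0.032,0.32],"jaw":0}
    - {"pos":[0,0,0.08],"jaw":0}
    - {"pos":[0,0,0.048],"jaw":0}
    - {"pos":[0,0,0.048],"jaw":0}
    - {"pos":[0,0,0.048],"jaw":0}
    - {"jaw":0}

```text
t: 14.52
eef_pos: [613.6, -108.0, 31.5]
eef_rot: [0.0, 0.12, 0.993, -0.0]
contact_force: [0.0, -0.3, -0.4]
width: 0.006
finger_force: 0.0
```

Call:
run_rows:
  deltas:
    - {"pos":[0,0,0.032],"jaw":0}
    - {"pos":[0,0,0.032],"jaw":0}
    - {"pos":[0,0,0.032],"jaw":0}
    - {"pos":[0,0,0.032],"jaw":0}
    - {"jaw":0}

```text
t: 15.15
eef_pos: [613.8, -108.1, 24.6]
eef_rot: [0.0, 0.12, 0.993, -0.0]
contact_force: [-4.2, 0.8, 9.6]
width: 0.007
finger_force: 4.7
```

Scaled: 1.5 mm is 0.024.

Call:
run_rows:
  deltas:
    - {"pos":[0,0,0.024],"jaw":0}
    - {"pos":[0,0,0.024],"jaw":0}
    - {"jaw":0}

```text
t: 15.52
eef_pos: [614.0, -108.2, 24.5]
eef_rot: [-0.0, 0.12, 0.993, -0.0]
contact_force: [-10.7, 1.9, 24.9]
width: 0.007
finger_force: 12.7
```

Call:
run_rows:
  deltas:
    - {"pos":[0,0,-0.08],"jaw":0}
    - {"pos":[0,0,-0.64],"jaw":0}
    - {"pos":[0.48,0,-0.64],"jaw":0}
    - {"pos":[0.96,0,-0.32],"jaw":0}
    - {"pos":[0.96,0,0],"jaw":0}
    - {"pos":[0.96,0,0],"jaw":0}
    - {"jaw":0}

```text
t: 16.4
eef_pos: [405.5, -56.0, 122.7]
eef_rot: [-0.002, 0.12, 0.993, 0.001]
contact_force: [0.7, 0.2, -0.0]
width: 0.005
finger_force: 0.0
```

```bash
python3 m.py
```

Run:
```python
from h import *
p=env.read_camera("top"); save(p,"top2.png",s=1.25)
```

```text
top blue 120 [ 592.1 -177.1   52. ] circ [ 592.  -178.2] 16.9
top orange 118 [ 610.1 -106.9   52.1] circ [ 609.7 -106.4] 16.2
top white 177 [ 575.5 -249.    59.4] circ [ 575.8 -250.4] 18.4
top box [564.3 189. ] [169.7  89.8] 59.19
top red 150 [571.3 238.   54.7] [571.3 238.1] [33.9 27.7] 59.6
top white rocker 218 [598.6 220.1  60.8]
scene blue 165 [ 597.1 -178.    51.9] circ [ 596.1 -178.2] 17.7
scene orange 157 [ 614.6 -106.    51.8] circ [ 613.6 -105.5] 17.9
scene white 249 [ 582.7 -249.3   58.9] circ [ 597.2 -177.4] 91.5
scene box [567.7 190. ] [169.2  92.2] 59.72
scene red 76 [572.4 239.4  54.1] [572.7 239.5] [32.6 27. ] 53.5
scene white rocker 150 [601.8 220.7  60.5]
```

View pics/top2.png

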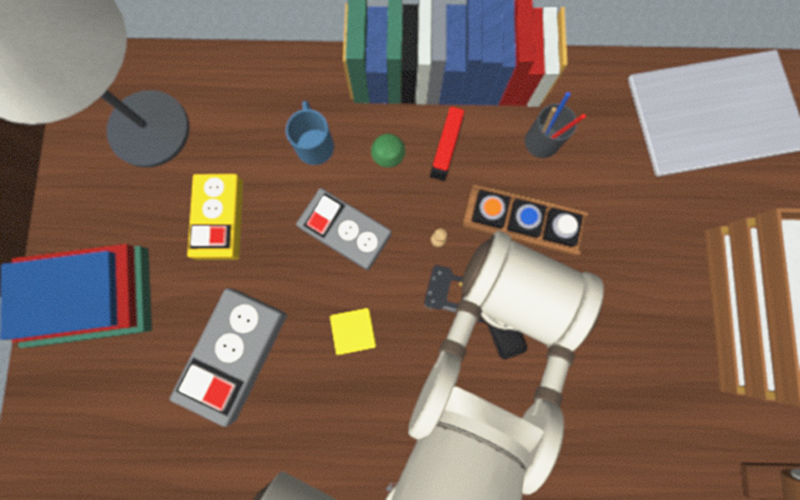

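Blue and orange read 52 mm, white is still up at 59 mm, the rocker is on, and everything in view stands where it was. The arm is clear.

```bash
python3 -c "
from rig import env
print(env.finish_job())"
```

```text
the job is handed in; nothing more can be done
None
```

I switched the grey power box on, then pressed the blue key and after it the orange key fully down (both read 52 mm). The white key is still up, nothing was seen to move, and the job is handed in; no verdict came back.

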